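# Return the spilt charcoal to the latching charcoal box

### The arm

A 6-joint arm with a two-finger parallel gripper is mounted at the origin on the work surface. World frame = base frame: x ahead of the robot, y to its left, z up, the work surface at z = 0. Lengths are in m, angles in degrees, forces in N, time in s.
With the tool pointing down it reaches from about 0.25 to 0.725 m from the base axis. Payload 9.7 kg.
Tool frame: the origin (TCP) lies at the very end of the fingers, on their centre line; the grasp point (between the pads) lies 19 mm behind it; y points along the fingers, x is the direction in which the jaws open and shut, and the axes are right-handed (so a half turn about y gives the same grasp; the last joint's range is limited). The gripper opens to 85 mm and grips with 20 to 120 N. Pads are 22 mm wide; open, the fingers measure 114 mm over their backs; the gripper's body (76 mm by 85 mm) begins 54 mm behind the grasp point. The pads swing forward as they close: fully open they stand 13 mm farther back than shut.
Start: joints at [-69.099, 4.979, 10.078, 95.1, 0, 90], TCP at [0.196, -0.514, 0.204] pointing down, gripper open.
Joint ranges: [-179.16, 179.16], [-48.56, 103.87], [-65.8, 70.77], [-126.05, 130.52], [-82.76, 87.17], [-180, 180]. Speed limits (degrees/s): [127.2, 127.2, 147.25, 180, 180, 180].

### API

Orientations are given as [roll, pitch, yaw] about the fixed x, y, z axes, in that order (R = Rz(yaw) Ry(pitch) Rx(roll)).
In Python, from workcell import bot gives the robot as it stands.
- The arm moves only by the shell command python3 -m jog 'ROWS' [FORCE]. ROWS is JSON, a list of rows, each a list of 7 numbers: the closure, from 0 (fully open) to 1 (shut), then the shift along the world's x, y, z in units of 25 mm (1.0 is 25 mm), then the turn, a rotation vector about the world's x, y, z in units of 5 degrees (1.0 is 5 degrees). A call has 1 to 5 rows; each row is the pose to reach, as a shift and turn from the pose commanded when the call began; what a row does not reach only later rows make up. A row lasts 1/10 s, in which the tool goes at most 50 mm and 8.59 degrees, less where a joint would pass 70% of its speed; a pose out of reach is approached as far as the arm can. A call with a gripper value outside its range is refused whole. The fingers move at their own pace and stop on an object; FORCE is the grip in N (left out, the last holds). Time passes only in rows, so rows that repeat a pose let the fingers close. It gives the time, the measured TCP pose, the force and the opening at its end, in the units of the state.
- bot.get_obs(): the state, without advancing time (a new reading comes with each control period).
- bot.camera(name): name is "scene" or "top"; returns (picture, depth): 480x640x3 uint8, red, green, blue; 480x640 float32, m along the optical axis (not along the pixel's ray), 0 where there is no reading.
- bot.camera_model(name): a dict with "fx", "fy", "cx", "cy" (pixels), "rvec" (rotation vector, rad) and "tvec" (3), from world to camera coordinates, as OpenCV has them. Camera axes: x right, y down, z forward; pixel columns grow to the right and rows downward; lengths in m; the calibration is good to about 2 mm. A picture is of the moment at which its call begins. camera_model takes no time and is no camera call.
- bot.job_done(): hands the job in, once; it reports no verdict.
Trained networks look in the newest picture that a camera, given by its name, has taken for a name from the list of things; names that differ only in an ending like _2 or _b are one class to them, and where a whole thing is asked for, a point or a joint stands for the part that bears it (a point fixed in the world has none). Each returns a list of dicts, best first, with "conf" (0 to 1); they miss things now and then, are a little off and sometimes report something else, mostly with a low value. They report only what shows in the picture. A call takes as long as a camera call. They do not tell look-alikes from the thing itself.
- bot.regions_of(camera, label): "pixels" (480x640 bool, what is visible of it) and "point" ([row, column] in pixels, amid what is visible of it).
The state is a dict: "time": time; "q": joint angles; "qd": joint speeds; "joint_efforts": joint torques, N m; "ee_pos": TCP position; "tcp_rot": TCP orientation; "wrist_force": force on the tool from outside, world axes, zero at the start; "torque": the same for the moment, N m; "opening": finger opening in m.
Only numpy, scipy, OpenCV 4.12 (cv2) and the standard library are available. Lean on these libraries where they do the work, as an engineer would, in place of code of your own. Each camera call takes 0.05 s, during which the arm holds its last target. There are 200 camera calls.

### The job

Squeeze the red release lever on the charcoal box, keep it squeezed while you slide the cover to the fully open notch, and let go so that it latches there; then put every lump of charcoal lying on the board into the box. Finish by squeezing the lever again, sliding the cover fully shut past the notches between, and letting it latch in the shut notch. Leave the plate, bottle, kadchi and casserole (its lid standing open) as they are.

Things in the scene. Friction and masses are not known exactly. Their poses are not given: they have to be found in the camera images.
- coalbox: stainless charcoal box fixed to the board: tub 380 x 216 mm, 110 mm high, walls and floor 4 mm. Origin: centre of its underside; x runs the long way from the near (mouth) end to the far end, y across, z up. Its top is a fixed deck from x = 0 to 186 mm; the mouth, over which the cover slides, is from x = -186 to 0
- mouth (a point): centre of the clear mouth when the cover is fully open, at the tub's rim (110 mm above the board). The clear mouth then measures 150 mm along the box's x and 192 mm along its y, and is 106 mm deep; axes as the box's. Rails along its two long sides stand 16 mm above the rim
- rail (a point): middle of the dark notched rail on the box's +y edge, at its top, 126 mm above the board; the rail is 12 mm wide. Its four notches, 50 mm apart along the box's x, take the tooth of the release lever. A plain guide rail of the same height runs along the -y edge
- cover (a joint): travel (m) of the aluminium cover (185 x 188 mm, 5 mm thick) along the box's +x: 0 = shut over the mouth, 0.15 = fully open, back over the deck. Notches at 0 (shut), 0.05 (airing gap), 0.10 and 0.15 (fully open), each with 2 mm play either way. Starts latched in the airing notch. 0 and 0.15 are also its end stops. Unlatched it slides with 2 to 5 N
- lever (a joint): angle (rad) of the red release lever: 0 = let go, tooth down in a notch; 0.30 = squeezed to its stop. The tooth clears the rail above 0.18. Let go between notches, the tooth rests on the rail, lever near 0.17, until slid over a notch, where it drops in. A spring returns it: 6 to 11 N at the grip bar to squeeze it
- cover_grip (a point): on the cover's handle, 160 mm above the board, moving with the cover: midway between the outer faces of the squeezed handle; axes as the box's. The handle, 50 to 56 mm long in x, tops out 167 mm above the board; it is pinched across y: 49 mm wide released, 39 squeezed; the cover's top lies 45 mm below this point
- fixed_grip (a point): centre of the outer face of the handle's fixed half, a black upright plate 50 mm long (x), 6 mm thick, 52 mm tall, on the box's -y side of the handle, 19.5 mm from cover_grip
- lever_bar (a point): axis of the red lever's round grip bar (12 mm diameter, 56 mm long in x), on the handle's +y side, 161 mm above the board when released; its outer face is then 30 mm from cover_grip and about 20 mm when squeezed. Push it towards the black plate; it swings about a pin 35 mm below. A flat arm runs from the pin over the cover to the rail
- lump1: black lump of charcoal, 80 mm long, 42 mm wide, 38 mm high; long sides flat and parallel, ends irregular; origin at its middle, x along its length, y across the width between the flat sides, z along its height. May be absent (None)
- lump2: black lump of charcoal, 72 mm long, 46 mm wide, 36 mm high; long sides flat and parallel, ends irregular; origin at its middle, x along its length, y across the width between the flat sides, z along its height. May be absent (None)
- lump3: black lump of charcoal, 86 mm long, 40 mm wide, 38 mm high; long sides flat and parallel, ends irregular; origin at its middle, x along its length, y across the width between the flat sides, z along its height. May be absent (None)
- lump4: black lump of charcoal, 70 mm long, 44 mm wide, 40 mm high; long sides flat and parallel, ends irregular; origin at its middle, x along its length, y across the width between the flat sides, z along its height. May be absent (None)
- lump5: black lump of charcoal, 76 mm long, 40 mm wide, 36 mm high; long sides flat and parallel, ends irregular; origin at its middle, x along its length, y across the width between the flat sides, z along its height. May be absent (None)
- lump6: black lump of charcoal, 82 mm long, 46 mm wide, 40 mm high; long sides flat and parallel, ends irregular; origin at its middle, x along its length, y across the width between the flat sides, z along its height. May be absent (None)
- plate: white ceramic plate, 170 mm across, 20 mm high, a bystander; origin at the centre of its underside
- bottle: empty clear plastic bottle, 66 mm across, 190 mm tall with a red flip-top cap, light and easily tipped, a bystander; origin at the centre of its underside, z up along it
- kadchi: stainless steel kadchi (ladle) lying on the board, bowl 88 mm across and 26 mm deep, handle reaching 270 mm from the bowl's centre along its -x, a bystander; origin under the bowl's centre
- casserole: round steel casserole fixed in place, 198 mm across, 85 mm high, a bystander; origin at the centre of its underside; its lid is hinged on its +x rim
- casserole_lid (a joint): angle (rad) of the casserole's hinged lid: 0 = shut, about 1.7 = standing open as found (lid up to about 290 mm above the board)
Not all that is in view belongs to the job. What is shaped like the lump1 but pink, purple or white is not meant.

How it is judged (in metres and radians):
On the way, in this order (a step that is already met when the one before it is completed fails the run):
1. the cover is latched in the fully open notch, lever let go (value of joint cover above 0.145 m and value of joint lever below 0.06 rad), for 0.3 s.
2. every lump is in the box (x of lump1 in the frame of coalbox between -0.187 and 0.187 m and y of lump1 in the frame of coalbox between -0.105 and 0.105 m and z of lump1 in the frame of coalbox between 0 and 0.106 m and x of lump2 in the frame of coalbox between -0.187 and 0.187 m and y of lump2 in the frame of coalbox between -0.105 and 0.105 m and z of lump2 in the frame of coalbox between 0 and 0.106 m and x of lump3 in the frame of coalbox between -0.187 and 0.187 m and y of lump3 in the frame of coalbox between -0.105 and 0.105 m and z of lump3 in the frame of coalbox between 0 and 0.106 m and x of lump4 in the frame of coalbox between -0.187 and 0.187 m and y of lump4 in the frame of coalbox between -0.105 and 0.105 m and z of lump4 in the frame of coalbox between 0 and 0.106 m and x of lump5 in the frame of coalbox between -0.187 and 0.187 m and y of lump5 in the frame of coalbox between -0.105 and 0.105 m and z of lump5 in the frame of coalbox between 0 and 0.106 m and x of lump6 in the frame of coalbox between -0.187 and 0.187 m and y of lump6 in the frame of coalbox between -0.105 and 0.105 m and z of lump6 in the frame of coalbox between 0 and 0.106 m), for 0.2 s.
At the end, for the whole second after the job is handed in: every lump present lies inside the tub below its rim; the cover is within 5 mm of fully shut with the lever sprung back (under 0.06 rad, tooth down in the shut notch) (all of step 2 and value of joint cover below 0.005 m and value of joint lever below 0.06 rad); the robot touches nothing.
It fails at once if the plate, bottle or kadchi is shifted by more than 30 mm, or the bottle is tipped over (distance of any of plate, bottle, kadchi from where it was at the start of the episode above 0.03 m or angle between bottle's own z axis and vertical above 0.5 rad).
It fails at once if the casserole's lid is knocked from its open position (value of joint casserole_lid below 1.4 rad).
Of lump1, lump2, lump3, lump4, lump5, lump6 only 4 to 6 are there at a start; the rules pass over those that are not, and their reading is None.
At some moment in a run one of lump1, lump2, lump3, lump4, lump5, lump6 may be knocked a few centimetres aside while the robot is not near it.
Once in a run the grip may slacken for a moment while it holds something.
It also fails if it takes over 210 s, if anything falls off the work surface, if the arm or the gripper's body presses on something with over 40 N, if the wrist force passes 120 N, or if a joint passes its speed limit or range.

## Working session

There is one attempt and no reset: what is moved stays moved. The work goes in short steps, Python scripts to look and compute and a shell command to move; the robot and the scene stay as the last step left them, time stands still between calls to the robot, and variables do not carry over. Pictures are saved under pics/ and viewed, about 12 in all and at most 16, crops included, and the job is handed in when it is done.

```bash
ls; mkdir -p pics; cat > h.py <<'E'
import numpy as np, cv2
from workcell import bot
def model(n):
    m=bot.camera_model(n); R=cv2.Rodrigues(np.array(m["rvec"],float))[0]; return m,R,np.array(m["tvec"],float).ravel()
def cloud(n,depth):
    m,R,t=model(n); v,u=np.mgrid[0:480,0:640]
    P=np.stack([(u-m["cx"])/m["fx"]*depth,(v-m["cy"])/m["fy"]*depth,depth],-1)
    W=(P-t)@R; W[depth<=0]=np.nan; return W
def proj(n,p):
    m,R,t=model(n); c=R@np.array(p)+t; return m["fx"]*c[0]/c[2]+m["cx"],m["fy"]*c[1]/c[2]+m["cy"]
def snap(n,f):
    im,d=bot.camera(n); cv2.imwrite(f"pics/{f}.png",im[:,:,::-1]); return im,d,cloud(n,d)
E
python3 - <<'E'
from h import *
for n in("top","scene"):
    im,d,W=snap(n,n+"0"); np.savez(f"/tmp/{n}0.npz",im=im,d=d,W=W)
    m,R,t=model(n); print(n,-R.T@t)
    for l in ["lump1","coalbox","cover_grip","lever_bar","rail","plate","bottle","kadchi","casserole"]:
        for r in bot.regions_of(n,l):
            P=W[r["pixels"]]; P=P[~np.isnan(P[:,0])]
            print(l,round(r["conf"],2),np.round(r["point"]),r["pixels"].sum(),np.round(np.median(P,0),3) if len(P) else None, np.round(im[r["pixels"]].mean(0)))
print(bot.get_obs())
E
```

```text
pics
top [0.44310366 0.02821032 1.60855102]
lump1 0.97 [242. 228.] 433 [0.579 0.274 0.034] [ 93.  40. 105.]
lump1 0.89 [300. 431.] 527 [ 0.436 -0.28   0.036] [20. 15. 13.]
lump1 0.85 [198. 174.] 471 [0.694 0.422 0.033] [177. 176. 166.]
lump1 0.72 [292. 227.] 465 [0.434 0.27  0.032] [19. 15. 14.]
lump1 0.65 [245. 184.] 460 [0.573 0.391 0.033] [13. 11. 10.]
lump1 0.59 [297. 181.] 445 [0.43  0.401 0.031] [19. 15. 14.]
cover_grip 0.63 [246. 316.] 5323 [0.55  0.035 0.114] [203. 206. 211.]
cover_grip 0.23 [233. 319.] 12522 [0.588 0.027 0.11 ] [195. 198. 193.]
lever_bar 0.57 [244. 302.] 293 [0.559 0.071 0.134] [125.  75.  73.]
rail 0.56 [235. 317.] 12727 [0.588 0.028 0.11 ] [194. 196. 192.]
plate 0.86 [200. 466.] 2858 [ 0.698 -0.382  0.009] [209. 214. 214.]
bottle 0.87 [179. 215.] 736 [0.727 0.286 0.142] [127.  78.  65.]
kadchi 0.85 [235. 124.] 1054 [0.588 0.555 0.012] [167. 158. 145.]
casserole 0.61 [253. 530.] 7515 [ 0.556 -0.53   0.055] [135. 128. 118.]
casserole 0.18 [231. 317.] 13060 [0.589 0.026 0.11 ] [193. 194. 189.]
scene [ 1.31099483 -0.8717759   1.50223422]
lump1 0.82 [143. 361.]
[... 971 characters left out ...]
76.] 4778 [ 0.505 -0.525  0.063] [108.  93.  79.]
{'time': 1.0, 'q': array([-6.91014321e+01,  4.97925758e+00,  1.00786571e+01,  9.50981543e+01,
       -2.57007405e-03,  8.99997292e+01]), 'qd': array([ 0.06806186,  0.1163735 , -0.00382569, -0.03053974, -0.01009362,
       -0.01360362]), 'joint_efforts': array([ 3.97941549e-04, -5.20109797e+01,  4.64869595e+01,  1.59152314e-03,
        1.90060712e-05, -4.50984444e-06]), 'ee_pos': array([ 0.19618369, -0.5138321 ,  0.20398468]), 'tcp_rot': array([-9.00025701e+01, -1.24520273e-03, -6.91011614e+01]), 'wrist_force': array([-0.04231004,  0.28164139,  0.40749875]), 'torque': array([0.01921335, 0.05808275, 0.02430319]), 'opening': 0.08554817014889332}
```

View top.

```bash
python3 - <<'E'
import cv2
im=cv2.imread("pics/top0.png"); cv2.imwrite("pics/v1.png",cv2.resize(im,(800,600),interpolation=cv2.INTER_CUBIC))
c=im[170:330,225:410]; cv2.imwrite("pics/v2.png",cv2.resize(c,None,fx=3.7,fy=3.7,interpolation=cv2.INTER_CUBIC))
E
```

```text
(no output)
```

View pics/v1.png

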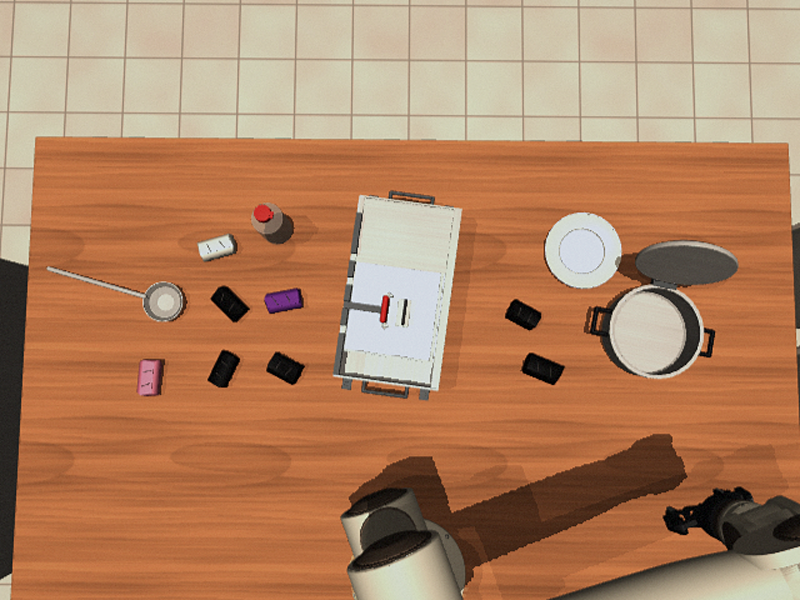

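View pics/v2.png

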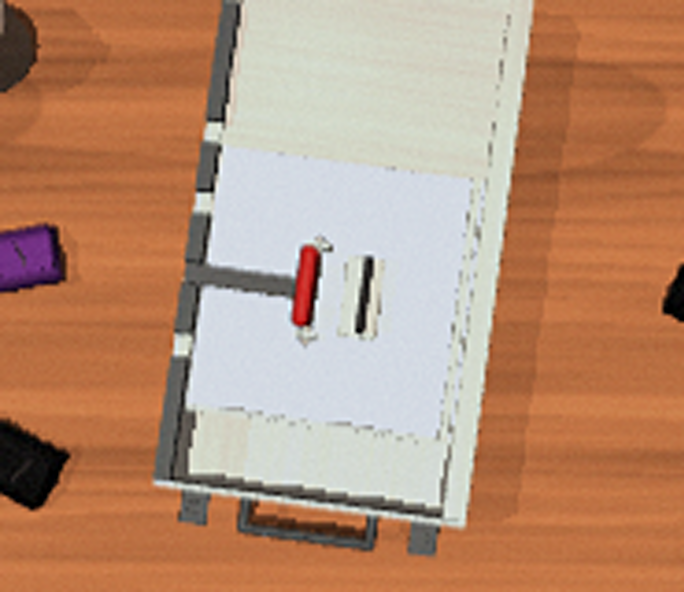

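```bash
cat >> h.py <<'E'
def boxpose(W,lo=0.098,hi=0.135):
    m=(W[...,2]>lo)&(W[...,2]<hi)&(np.abs(W[...,1]-0.03)<0.19)&(W[...,0]>0.33)&(W[...,0]<0.86)
    m=cv2.morphologyEx(m.astype(np.uint8),cv2.MORPH_OPEN,np.ones((3,3)))
    n,l,s,_=cv2.connectedComponentsWithStats(m); k=1+np.argmax(s[1:,4]); P=W[l==k][:,:2]
    return P,cv2.minAreaRect((P*1000).astype(np.float32))
def lumps(n,im,W):
    """black lump regions via colour+height: centre, long-axis angle (deg), extents"""
    V=im.max(-1); m=(V<75)&(W[...,2]>0.012)&(W[...,2]<0.06)
    k,l,s,c=cv2.connectedComponentsWithStats(m.astype(np.uint8)); out=[]
    for i in range(1,k):
        if 150<s[i,4]<1200:
            P=W[l==i]; P=P[P[:,2]>0.022]
            if len(P)<60: continue
            r=cv2.minAreaRect((P[:,:2]*1000).astype(np.float32)); b=cv2.boxPoints(r); e=b[1]-b[0],b[2]-b[1]
            e=max(e,key=np.linalg.norm); a=np.degrees(np.arctan2(e[1],e[0]))
            out.append((np.round(r[0]),np.round(sorted(r[1])),round((a+90)%180-90,1),np.round(np.percentile(P[:,2],95),3),np.round(c[i])))
    return out
E
python3 - <<'E'
from h import *
for n in("top","scene"):
    D=np.load(f"/tmp/{n}0.npz"); im,W=D["im"],D["W"]
    P,r=boxpose(W); b=cv2.boxPoints(r); print(n,r,b.round().tolist())
    for o in lumps(n,im,W): print(*o)
    R=(im[...,0]>im[...,1].astype(int)+60)&(W[...,2]>0.13)&(np.abs(W[...,1]-.03)<.1)
    Q=W[R]; print("red",len(Q),Q.mean(0),cv2.minAreaRect((Q[:,:2]*1000).astype(np.float32)),np.percentile(Q[:,2],[5,50,95]))
    B=(W[...,2]>0.125)&(~R)&(np.abs(W[...,1]-.03)<.06)&(abs(W[...,0]-.56)<.08)
    Q=W[B]; print("blk",len(Q),np.median(Q,0)); 
    for q in Q[::max(1,len(Q)//25)]: print(q.round(3),end=' ')
    print()
E
```

```text
top ((594.365234375, 27.081939697265625), (216.41224670410156, 380.1072692871094), 82.6752700805664) [[392.0, -56.0], [769.0, -104.0], [797.0, 110.0], [420.0, 159.0]]
[573. 394.] [41. 74.] 45.7 0.041 [183. 242.]
[ 522. -559.] [ 95. 182.] 4.5 0.058 [544. 263.]
[ 553. -244.] [43. 69.] 61.4 0.044 [418. 252.]
[431. 403.] [41. 73.] -24.9 0.04 [178. 295.]
[433. 270.] [46. 68.] 63.5 0.039 [227. 294.]
[ 437. -286.] [46. 80.] 66.7 0.044 [434. 295.]
red 97 [0.55306875 0.05486298 0.1644827 ] ((553.3613891601562, 54.973426818847656), (11.06402587890625, 52.50611877441406), 83.15022277832031) [0.15909396 0.16460629 0.17025054]
blk 167 [0.55427057 0.05004947 0.13354338]
[0.588 0.048 0.127] [0.58  0.05  0.162] [0.58  0.045 0.129] [0.57 0.01 0.17] [0.565 0.015 0.166] [0.565 0.048 0.134] [0.562 0.083 0.133] [0.562 0.068 0.133] [0.559 0.083 0.135] [0.559 0.068 0.136] [0.557 0.088 0.126] [0.558 0.071 0.125] [0.555 0.013 0.161] [0.554 0.073 0.135] [0.553 0.015 0.163] [0.552 0.078 0.131] [0.55  0.05  0.164] [0.549 0.073 0.133] [0.547 0.017 0.17 ] [0.545 0.015 0.167] [0.542 0.05  0.131] [0.537 0.05  0.128
[... 777 characters left out ...]
125, 63.60611343383789), (33.27669906616211, 48.98786163330078), 74.2740249633789) [0.1468139  0.16531474 0.17106404]
blk 261 [0.552674   0.03838067 0.14332321]
[0.528 0.054 0.167] [0.541 0.053 0.157] [0.551 0.087 0.129] [0.541 0.053 0.148] [0.521 0.047 0.134] [0.564 0.081 0.134] [0.531 0.055 0.13 ] [0.527 0.014 0.159] [0.548 0.049 0.142] [0.546 0.012 0.17 ] [0.567 0.051 0.149] [0.551 0.011 0.168] [0.568 0.05  0.145] [0.558 0.012 0.168] [0.595 0.087 0.126] [0.563 0.015 0.164] [0.536 0.014 0.141] [0.564 0.044 0.133] [0.548 0.014 0.144] [0.576 0.049 0.132] [0.562 0.012 0.152] [0.54  0.013 0.13 ] [0.585 0.038 0.139] [0.575 0.011 0.152] [0.57  0.012 0.143] [0.558 0.011 0.125] [0.606 0.027 0.125]
```

```bash
python3 -m jog '[[0,1,2,0.5,0,0,0],[0,2,4,1,0,0,0],[0,3,6,1,0,0,0],[0,4,8,1,0,0,0],[0,5,10,1,0,0,0]]' 30; python3 - <<'E'
from h import *
o=bot.get_obs(); print(o["q"].round(1),o["ee_pos"].round(3),o["tcp_rot"].round(1))
im=cv2.imread("pics/top0.png"); cv2.imwrite("pics/v3.png",cv2.resize(im[165:330,80:260],None,fx=3.6,fy=3.6,interpolation=cv2.INTER_CUBIC))
E
```

```text
time: 1.5
ee_pos: [0.3073, -0.2907, 0.2292]
tcp_rot: [-90.0, -0.0, -69.1]
wrist_force: [1.0, -0.4, 0.2]
opening: 0.0854
[-43.4 -11.6  -2.9  98.7   0.  115.7] [ 0.307 -0.291  0.229] [-90.   -0.  -69.1]
```

View pics/v3.png

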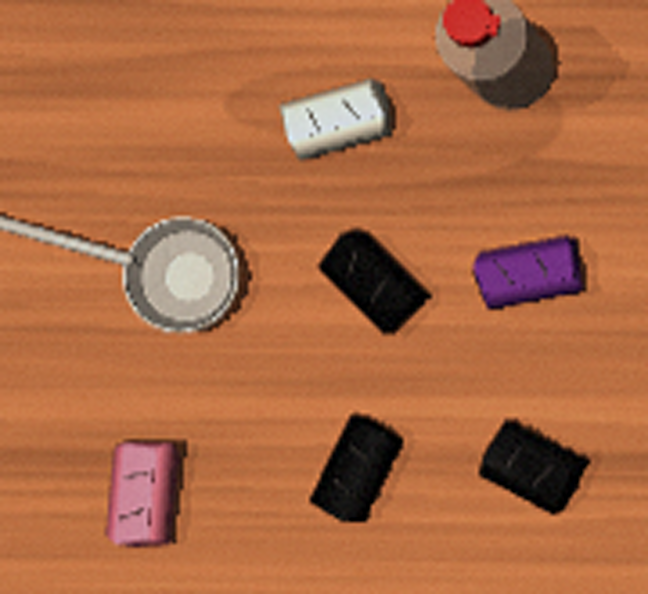

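```bash
python3 -m jog '[[0,0.5,1,0,0,0,1.7],[0,1,2,0,0,0,3.4],[0,1.5,3,0,0,0,5.1],[0,2,4,0,0,0,6.8],[0,2.5,5,0,0,0,8.5]]'; python3 -m jog '[[0,0.5,1,0,0,0,1.7],[0,1,2,0,0,0,3.4],[0,1.5,3,0,0,0,5.1],[0,2,4,0,0,0,6.8],[0,2.5,5,0,0,0,8.5]]';  python3 -m jog '[[0,1,0.4,0,0,0,1.7],[0,2,0.8,0,0,0,3.4],[0,3,1.2,0,0,0,5.1],[0,4,1.86,0,0,0,6.8],[0,4.2,1.86,0,0,0,8.5]]';  python3 -m jog '[[0,0,0,0,0,0,1.7],[0,0,0,0,0,0,3.4],[0,0,0,0,0,0,4.86],[0,0,0,0,0,0,4.86],[0,0,0,0,0,0,4.86]]'; python3 - <<'E'
from h import *
o=bot.get_obs(); print(o["q"].round(1),o["ee_pos"].round(4),o["tcp_rot"].round(1))
E
```

```text
time: 2.0
ee_pos: [0.3698, -0.1663, 0.229]
tcp_rot: [-90.0, -0.0, -26.2]
wrist_force: [0.6, -0.4, 0.1]
opening: 0.085
time: 2.5
ee_pos: [0.4323, -0.0413, 0.229]
tcp_rot: [-90.0, -0.0, 16.3]
wrist_force: [0.7, -0.1, 0.4]
opening: 0.0855
time: 3.0
ee_pos: [0.5387, 0.0056, 0.2278]
tcp_rot: [-89.9, 0.0, 58.8]
wrist_force: [-0.1, -0.8, -0.6]
opening: 0.0852
time: 3.5
ee_pos: [0.5369, 0.0041, 0.2289]
tcp_rot: [-90.0, -0.0, 82.5]
wrist_force: [-0.4, 0.3, 0.0]
opening: 0.0853
[ 0.4  3.8 11.6 97.8 -0.   8. ] [0.5369 0.0041 0.2289] [-90.   -0.   82.5]
```

```bash
python3 -m jog '[[0,0.58,1.14,0,0,0,0.04],[0,0.58,1.14,-1,0,0,0.04],[0,0.58,1.14,-2,0,0,0.04],[0,0.58,1.14,-2.8,0,0,0.04],[0,0.58,1.14,-3.48,0,0,0.04]]' 30;  python3 -m jog '[[0.2,0,0,0,0,0,0],[0.3,0,0,0,0,0,0],[0.35,0,0,0,0,0,0],[0.35,0,0,0,0,0,0]]'; python3 - <<'E'
from h import *
im,d,W=snap("scene","s1"); u,v=map(int,proj("scene",[.551,.032,.16])); cv2.imwrite("pics/v4.png",cv2.resize(im[v-60:v+60,u-80:u+80,::-1],None,fx=5,fy=5,interpolation=cv2.INTER_CUBIC))
E
```

```text
time: 4.0
ee_pos: [0.5511, 0.0326, 0.1406]
tcp_rot: [-90.0, 0.0, 82.7]
wrist_force: [-0.7, 0.4, -0.6]
opening: 0.0855
time: 4.4
ee_pos: [0.5519, 0.0326, 0.143]
tcp_rot: [-90.1, -0.0, 82.9]
wrist_force: [0.5, -0.1, -0.5]
opening: 0.0553
```

View pics/v4.png

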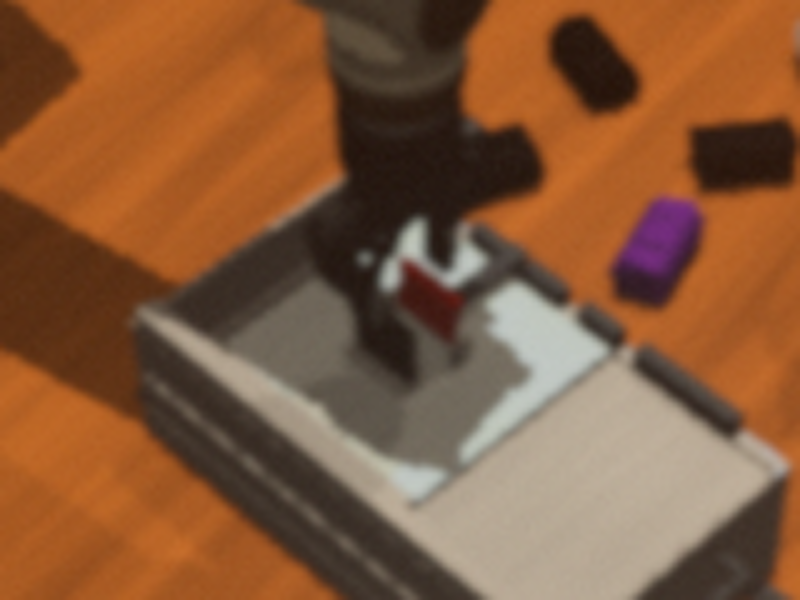

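```bash
python3 -m jog '[[0.7,0,0,0,0,0,0],[0.8,0,0,0,0,0,0],[0.8,0,0,0,0,0,0],[0.8,0,0,0,0,0,0],[0.8,0,0,0,0,0,0]]' 35; python3 -m jog '[[0.8,0,0,0,0,0,0],[0.8,0,0,0,0,0,0]]'
```

```text
time: 4.95
ee_pos: [0.5514, 0.0326, 0.1418]
tcp_rot: [-90.0, 0.0, 82.9]
wrist_force: [0.2, 0.7, 0.4]
opening: 0.0171
time: 5.15
ee_pos: [0.5514, 0.0326, 0.1418]
tcp_rot: [-90.0, 0.0, 82.9]
wrist_force: [-0.6, -0.2, -0.2]
opening: 0.0172
```

```bash
python3 - <<'E'
from h import *
im,d,W=snap("scene","s2"); u,v=map(int,proj("scene",[.551,.032,.16]));print(u,v, proj("scene",[.5514,.0326,.1418])); a=cv2.resize(im[v-30:v+30,u-40:u+40,::-1],None,fx=10,fy=10,interpolation=cv2.INTER_CUBIC)
im,d,W=snap("top","t2"); u,v=map(int,proj("top",[.551,.032,.16]));print(u,v); b=cv2.resize(im[v-30:v+30,u-40:u+40,::-1],None,fx=10,fy=10,interpolation=cv2.INTER_CUBIC)
cv2.imwrite("pics/v5.png",cv2.resize(np.vstack([a,b]),(400,600)))
E
```

```text
305 217 (np.float64(305.61652761491905), np.float64(221.57221801247405))
316 247
```

View pics/v5.png

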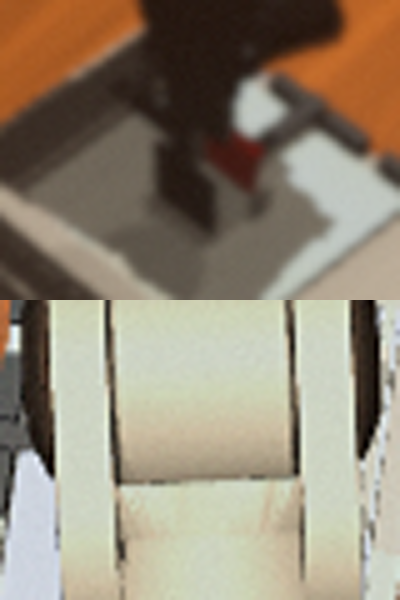

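```bash
python3 - <<'E'
from h import *
im,d,W=snap("scene","s3")
D=np.load("/tmp/scene0.npz")
for i,w in((D["im"],D["W"]),(im,W)):
    m=(i[...,0]>i[...,1].astype(int)*1.6)&(w[...,2]>0.118)&(abs(w[...,1]-.03)<.07)&(abs(w[...,0]-.56)<.1)&(i[...,1]<70)
    Q=w[m]; print(len(Q),np.percentile(Q,[2,50,98],axis=0).round(3).tolist())
# non-red points near handle, by box coords
a=np.radians(-7.3); c=np.array([.594,.027])
for i,w in((D["im"],D["W"]),(im,W)):
    q=w.reshape(-1,3); p=q[:,:2]-c; bx=p@[np.cos(a),np.sin(a)]; by=p@[-np.sin(a),np.cos(a)]
    for zl in (.14,.15,.16,.17,.18,.19,.2):
        k=(q[:,2]>zl)&(q[:,2]<zl+.01)&(abs(bx+.043)<.06)&(abs(by)<.07)
        print(zl,k.sum(),np.c_[bx,by][k][::max(1,k.sum()//8)].round(3).tolist())
E
```

```text
94 [[0.536, 0.045, 0.133], [0.557, 0.05, 0.154], [0.579, 0.074, 0.171]]
423 [[0.52, -0.014, 0.135], [0.573, 0.023, 0.34], [0.607, 0.077, 0.522]]
0.14 58 [[-0.071, 0.02], [-0.056, 0.019], [-0.049, 0.016], [-0.032, 0.017], [-0.033, 0.014], [-0.056, -0.021], [-0.04, -0.019], [-0.026, -0.019], [-0.018, -0.017]]
0.15 53 [[-0.07, 0.02], [-0.056, 0.019], [-0.07, -0.02], [-0.064, -0.018], [-0.026, 0.021], [-0.023, 0.018], [-0.05, -0.022], [-0.038, -0.02], [-0.02, -0.024]]
0.16 80 [[-0.069, 0.019], [-0.059, 0.018], [-0.045, 0.022], [-0.039, 0.016], [-0.033, 0.019], [-0.019, 0.019], [-0.047, -0.02], [-0.029, -0.019]]
0.17 7 [[-0.048, 0.016], [-0.036, 0.018], [-0.022, 0.022], [-0.018, 0.022], [-0.055, -0.021], [-0.039, -0.019], [-0.019, -0.02]]
0.18 0 []
0.19 0 []
0.2 0 []
0.14 62 [[-0.041, 0.067], [-0.054, 0.017], [-0.071, -0.02], [-0.066, -0.02], [-0.054, -0.018], [-0.051, -0.016], [-0.017, 0.017], [-0.034, -0.02], [-0.021, -0.023]]
0.15 31 [[-0.054, 0.017], [-0.069, -0.021], [-0.071, -0.019], [-0.025, 0.02], [-0.02, 0.019], [-0.054, -0.022], [-0.048, -0.019], [-0.04, -0.019], [-0.021, -0.014
[... 206 characters left out ...]
26 [[-0.057, 0.012], [-0.046, 0.01], [-0.041, 0.006], [-0.033, 0.019], [-0.025, 0.02], [-0.02, 0.015], [-0.036, -0.009], [-0.031, -0.018], [-0.031, -0.026]]
0.18 29 [[-0.05, 0.01], [-0.044, 0.008], [-0.042, 0.006], [-0.035, 0.013], [-0.032, 0.005], [-0.042, -0.019], [-0.039, -0.018], [-0.032, -0.012], [-0.037, -0.016], [-0.039, -0.022]]
0.19 28 [[-0.048, 0.008], [-0.038, 0.016], [-0.046, 0.01], [-0.033, 0.015], [-0.034, 0.011], [-0.033, 0.006], [-0.04, -0.025], [-0.036, -0.008], [-0.035, -0.017], [-0.036, -0.025]]
0.2 19 [[-0.048, 0.013], [-0.045, 0.01], [-0.042, 0.007], [-0.033, 0.015], [-0.036, 0.005], [-0.032, 0.006], [-0.033, -0.015], [-0.037, -0.023], [-0.031, -0.012], [-0.034, -0.022]]
```

```bash
python3 - <<'E'
from h import *
o=[]
for f in("s1","s3"):
    im=cv2.imread(f"pics/{f}.png")[185:250,275:340]; im=np.clip(255*(im/255.)**0.5,0,255).astype(np.uint8)
    o.append(cv2.resize(im,(400,400),interpolation=cv2.INTER_LANCZOS4))
cv2.imwrite("pics/v6.png",np.hstack(o))
E
```

```text
(no output)
```

View pics/v6.png

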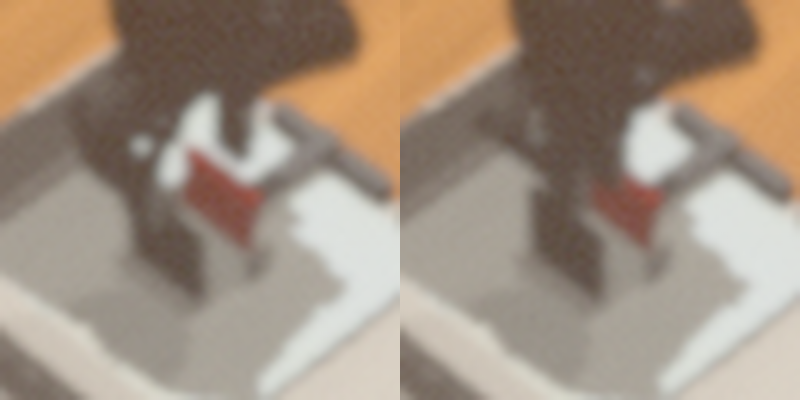

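```bash
python3 - <<'E'
from h import *
a=np.radians(-7.3)
for by in (.03,.037):
  for z in (.14,.155,.17,.185):
    p=np.array([.5514,.0326])+by*np.array([-np.sin(a),np.cos(a)]); print(by,z,np.round(proj("scene",[*p,z]),1))
o=bot.get_obs(); print(o["wrist_force"],o["opening"],o["ee_pos"])
E
```

```text
0.03 0.14 [312.4 217. ]
0.03 0.155 [312.3 213.8]
0.03 0.17 [312.3 210.7]
0.03 0.185 [312.2 207.5]
0.037 0.14 [313.9 215.8]
0.037 0.155 [313.9 212.7]
0.037 0.17 [313.9 209.5]
0.037 0.185 [313.8 206.3]
[-0.31079541 -0.64906292  0.36339059] 0.01683356749896085 [0.55144101 0.03259607 0.14188253]
```

```bash
cat > tip.py <<'E'
from h import *
im,d=bot.camera("scene"); W=cloud("scene",d); o=bot.get_obs(); e=o["ee_pos"]
q=W.reshape(-1,3); yaw=np.radians(o["tcp_rot"][2]); p=q[:,:2]-e[:2]; j=p@[np.cos(yaw),np.sin(yaw)]; s=p@[np.sin(yaw),-np.cos(yaw)]
k=(abs(s)<.03)&(abs(j)<.07)&(q[:,2]>e[2]-.02)&(q[:,2]<e[2]+.06)
print(e.round(4),"open",round(o["opening"],4),"n",k.sum())
for lo in (-.07,-.045,-.02,0,.02,.045):
    kk=k&(j>lo)&(j<=lo+(.025 if lo not in(-.02,0) else .02))
    if kk.sum()>3: print(lo,kk.sum(),"zmin-tcp",np.percentile(q[kk,2]-e[2],[0,5,20]).round(3),"s",np.percentile(s[kk],[5,95]).round(3),"j",np.percentile(j[kk],[5,95]).round(3))
E
python3 -m jog '[[0.8,0,0,1,0,0,0],[0.8,0,0,2,0,0,0],[0.8,0,0,3,0,0,0],[0.8,0,0,3,0,0,0]]';python3 tip.py;python3 -m jog '[[0.4,0,0,0,0,0,0],[0.4,0,0,0,0,0,0],[0.4,0,0,0,0,0,0]]';python3 tip.py;python3 -m jog '[[0,0,0,0,0,0,0],[0,0,0,0,0,0,0],[0,0,0,0,0,0,0],[0,0,0,0,0,0,0]]';python3 tip.py
```

```text
time: 5.7
ee_pos: [0.5525, 0.0326, 0.2205]
tcp_rot: [-90.3, -0.1, 82.9]
wrist_force: [0.3, 0.1, 0.1]
opening: 0.0171
[0.5522 0.0326 0.2185] open 0.017 n 81
-0.045 18 zmin-tcp [0.039 0.04  0.042] s [-0.006  0.008] j [-0.026 -0.02 ]
-0.02 21 zmin-tcp [0.029 0.031 0.037] s [0.004 0.013] j [-0.018 -0.011]
0 39 zmin-tcp [0.03  0.034 0.039] s [-0.007  0.01 ] j [0.004 0.015]
time: 6.05
ee_pos: [0.5511, 0.0326, 0.2159]
tcp_rot: [-89.9, 0.0, 82.9]
wrist_force: [-0.2, 0.1, 0.0]
opening: 0.051
[0.5511 0.0326 0.2161] open 0.0514 n 87
-0.045 36 zmin-tcp [0.031 0.035 0.04 ] s [-0.004  0.01 ] j [-0.041 -0.028]
0.02 49 zmin-tcp [0.03  0.035 0.039] s [-0.012  0.012] j [0.022 0.038]
time: 6.5
ee_pos: [0.5514, 0.0326, 0.2169]
tcp_rot: [-90.0, 0.0, 82.9]
wrist_force: [-1.0, 0.1, -1.1]
opening: 0.0856
[0.5514 0.0326 0.2169] open 0.0857 n 55
-0.07 22 zmin-tcp [0.044 0.045 0.048] s [-0.007  0.012] j [-0.058 -0.048]
0.02 26 zmin-tcp [0.038 0.039 0.045] s [-0.012  0.012] j [0.039 0.045]
0.045 5 zmin-tcp [0.043 0.043 0.045] s [0.003 0.008] j [0.046 0.055]
```

```bash
python3 -m jog '[[0,0,0,-1,0,0,0],[0,0,0,-2,0,0,0],[0,0,0,-3,0,0,0],[0,0,0,-3.5,0,0,0],[0,0,0,-4,0,0,0]]' 30; python3 -m jog '[[0.2,0,0,0,0,0,0],[0.3,0,0,0,0,0,0],[0.4,0,0,0,0,0,0],[0.4,0,0,0,0,0,0]]'; python3 -m jog '[[0.6,0,0,0,0,0,0],[0.7,0,0,0,0,0,0],[0.7,0,0,0,0,0,0],[0.7,0,0,0,0,0,0]]' 30
```

```text
time: 7.05
ee_pos: [0.5514, 0.0326, 0.1164]
tcp_rot: [-90.0, 0.0, 82.9]
wrist_force: [-0.2, 0.2, -0.2]
opening: 0.0854
time: 7.45
ee_pos: [0.5523, 0.0341, 0.1187]
tcp_rot: [-90.1, -0.2, 83.0]
wrist_force: [1.0, 7.9, 2.0]
opening: 0.0516
time: 7.85
ee_pos: [0.5526, 0.0321, 0.1198]
tcp_rot: [-90.2, 0.0, 82.9]
wrist_force: [-0.9, -3.3, 8.8]
opening: 0.0377
```

```bash
python3 -m jog '[[0.75,0.5,-0.06,0,0,0,0],[0.75,1,-0.13,0,0,0,0],[0.75,1.5,-0.19,0,0,0,0],[0.75,2,-0.25,0,0,0,0],[0.75,2,-0.25,0,0,0,0]]' 35;  python3 -m jog '[[0.75,0.5,-0.06,0,0,0,0],[0.75,1,-0.13,0,0,0,0],[0.75,1.5,-0.19,0,0,0,0],[0.75,2.05,-0.26,0,0,0,0],[0.75,2.05,-0.26,0,0,0,0]]'; python3 - <<'E'
from h import *
D=np.load("/tmp/top0.npz")
a=np.radians(-7.3); c=np.array([.594,.027])
im,d,W=snap("top","t4")
im2,d2,W2=snap("scene","s4"); u,v=map(int,proj("scene",[.63,.022,.13]));cv2.imwrite("pics/v7.png",cv2.resize(im2[v-60:v+60,u-80:u+80,::-1],None,fx=4,fy=4,interpolation=cv2.INTER_CUBIC))
E
```

```text
time: 8.35
ee_pos: [0.6041, 0.0254, 0.1198]
tcp_rot: [-90.3, 0.0, 82.8]
wrist_force: [1.4, -4.2, 8.9]
opening: 0.0375
time: 8.85
ee_pos: [0.6539, 0.0189, 0.1195]
tcp_rot: [-90.2, 0.0, 82.8]
wrist_force: [-2.7, -3.9, 7.6]
opening: 0.0377
```

View pics/v7.png

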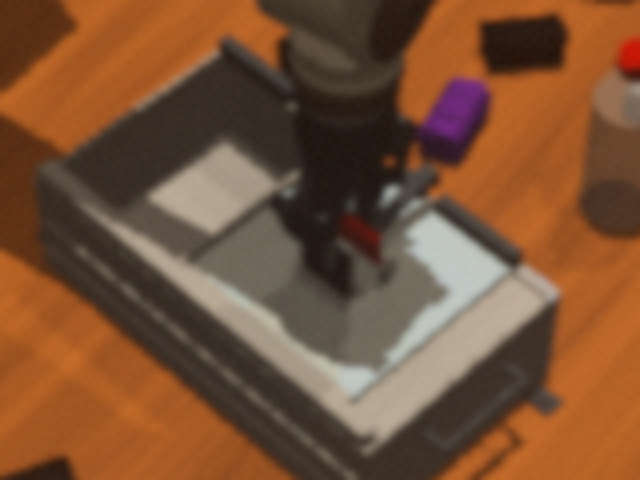

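```bash
python3 -m jog '[[0.75,0.06,-0.01,0,0,0,0],[0.75,0.12,-0.015,0,0,0,0],[0.75,0.12,-0.015,0,0,0,0]]'; python3 -m jog '[[0.75,0.08,-0.01,0,0,0,0],[0.75,0.08,-0.01,0,0,0,0]]'
```

```text
time: 9.25
ee_pos: [0.6539, 0.0189, 0.1194]
tcp_rot: [-89.9, 0.1, 82.8]
wrist_force: [-16.6, -1.8, 12.0]
opening: 0.0374
time: 9.45
ee_pos: [0.6543, 0.0188, 0.1194]
tcp_rot: [-89.7, 0.1, 82.9]
wrist_force: [-25.0, -1.4, 15.3]
opening: 0.0373
```

```bash
python3 -m jog '[[0.75,-0.15,0.02,0,0,0,0],[0.4,-0.15,0.02,0,0,0,0],[0.2,-0.15,0.02,0,0,0,0],[0,-0.15,0.02,0,0,0,0],[0,-0.15,0.02,0,0,0,0]]'; python3 -m jog '[[0,0,0,0.7,0,0,0],[0,0,0,2,0,0,0],[0,0,0,3.5,0,0,0],[0,0,0,4.4,0,0,0],[0,0,0,4.4,0,0,0]]'; python3 -m jog '[[0,-2,-1,0,0,0,0],[0,-4,-2,0,0,0,0],[0,-6,-4,0,0,0,0],[0,-7,-6,0,0,0,0],[0,-7,-8,0,0,0,0]]';  python3 - <<'E'
from h import *
im,d,W=snap("top","t5"); np.savez("/tmp/t5.npz",im=im,d=d,W=W)
a=np.radians(-7.3)
cv2.imwrite("pics/v8.png",cv2.resize(im[150:340,150:460,::-1],None,fx=2.5,fy=2.5,interpolation=cv2.INTER_CUBIC))
P,r=boxpose(W);print(r)
for o in lumps("top",im,W): print(*o)
R=(im[...,0]>im[...,1].astype(int)+60)&(W[...,2]>0.13)&(np.abs(W[...,1]-.03)<.1)
Q=W[R]; print("red",len(Q),Q.mean(0),cv2.minAreaRect((Q[:,:2]*1000).astype(np.float32)))
o=bot.get_obs(); print(o["q"].round(1),o["ee_pos"].round(4))
E
```

```text
time: 9.95
ee_pos: [0.6542, 0.0196, 0.1173]
tcp_rot: [-90.0, 0.0, 82.9]
wrist_force: [0.7, 0.1, -0.6]
opening: 0.0853
time: 10.45
ee_pos: [0.6551, 0.0196, 0.2312]
tcp_rot: [-90.4, -0.0, 82.9]
wrist_force: [0.8, 0.4, 0.8]
opening: 0.0855
time: 10.95
ee_pos: [0.4848, -0.149, 0.2271]
tcp_rot: [-90.0, 0.0, 83.0]
wrist_force: [1.8, 0.2, 1.3]
opening: 0.0853
((594.6986694335938, 27.115135192871094), (216.54827880859375, 380.7901916503906), 82.6444320678711)
[573. 393.] [41. 76.] 45.7 0.041 [183. 242.]
[ 522. -559.] [ 95. 182.] 4.9 0.058 [544. 262.]
[431. 403.] [41. 74.] -24.3 0.039 [178. 295.]
[433. 270.] [46. 69.] 62.7 0.04 [227. 294.]
[73. 16.] [15. 76.] -79.4 0.056 [322. 433.]
red 92 [0.65221681 0.04222808 0.16416651] ((652.5488891601562, 42.273773193359375), (11.10038948059082, 50.900978088378906), 82.23686981201172)
[-17.7  -0.3   7.2  97.4  -0.2 -10.4] [ 0.4838 -0.1555  0.2268]
```

View pics/v8.png

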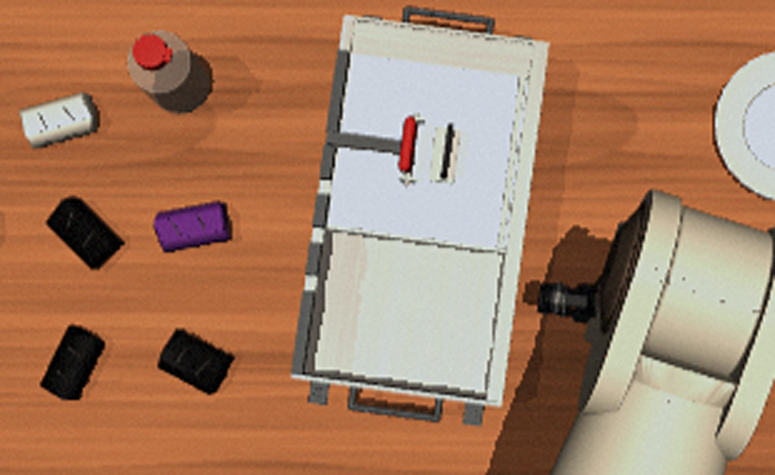

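```bash
python3 -m jog '[[0,0.7,-1,0,0,0,1.7],[0,1.4,-2,0,0,0,3.4],[0,2.84,-3,0,0,0,5.1],[0,2.84,-3.62,0,0,0,6.8],[0,2.84,-3.62,0,0,0,8.5]]' 40; python3 -m jog '[[0,0,0,-1,0,0,1.7],[0,0,0,-2,0,0,3.4],[0,0,0,-3,0,0,5.1],[0,0,0,-4,0,0,5.42],[0,0,0,-5,0,0,5.42]]'; python3 -m jog '[[0,0,0,-2,0,0,0],[0,0,0,-3.2,0,0,0],[0,0,0,-3.2,0,0,0]]'; python3 tip.py; python3 - <<'E'
from h import *
im2,d2,W2=snap("scene","s6"); e=bot.get_obs()["ee_pos"]; print(lumps("scene",im2,W2)); u,v=map(int,proj("scene",[e[0],e[1],.03]));print(u,v);cv2.imwrite("pics/v9.png",cv2.resize(im2[v-50:v+50,u-60:u+60,::-1],None,fx=5,fy=5,interpolation=cv2.INTER_CUBIC))
E
```

```text
time: 11.5
ee_pos: [0.5584, -0.2409, 0.2242]
tcp_rot: [-89.9, -0.1, 125.7]
wrist_force: [0.6, -0.3, -0.2]
opening: 0.0856
time: 12.0
ee_pos: [0.5577, -0.239, 0.0999]
tcp_rot: [-90.0, -0.0, 152.6]
wrist_force: [0.1, -0.1, -0.6]
opening: 0.0856
time: 12.3
ee_pos: [0.5548, -0.2377, 0.0162]
tcp_rot: [-90.0, -0.5, 152.5]
wrist_force: [-0.2, -0.4, 0.6]
opening: 0.0856
[ 0.5564 -0.2384  0.0197] open 0.0854 n 349
-0.07 85 zmin-tcp [-0.02  -0.02  -0.019] s [-0.026  0.025] j [-0.067 -0.046]
-0.045 110 zmin-tcp [-0.02  -0.02  -0.018] s [-0.027  0.026] j [-0.044 -0.021]
-0.02 71 zmin-tcp [-0.02  -0.019 -0.011] s [-0.028  0.022] j [-0.02  -0.003]
0 36 zmin-tcp [0.011 0.012 0.016] s [-0.028 -0.006] j [0.001 0.019]
0.02 8 zmin-tcp [-0.018 -0.017 -0.016] s [-0.026 -0.01 ] j [0.028 0.044]
0.045 39 zmin-tcp [-0.02  -0.02  -0.019] s [-0.026  0.012] j [0.046 0.068]
[(array([-603.,  961.]), array([ 36., 288.]), np.float32(89.6), np.float64(0.058), array([240.,  17.])), (array([431., 399.]), array([41., 78.]), np.float32(-31.2), np.float64(0.042), array([343., 169.])), (array([ 32., -43.]), array([ 72., 151.]), np.float32(39.3), np.float64(0.058), array([184., 187.])), (array([437., 266.]), array([44., 68.]), np.float32(62.3), np.float64(0.041), array([322., 190.])), (array([576., 390.]), array([43., 73.]), np.float32(49.4), np.float64(0.043), array([373., 187.])), (array([458.,  76.]), array([106., 159.]), np.float32(82.6), np.float64(0.058), array([292., 213.])), (array([619., -83.]), array([ 87., 332.]), np.float32(6.9), np.float64(0.056), array([309., 280.])), (array([ 444., -289.]), array([52., 83.]), np.float32(80.8), np.float64(0.046), array([215., 290.])), (array([ 548., -260.]), array([37., 45.]), np.float32(-32.6), np.float64(0.045), array([246., 302.])), (array([ 467., -488.]), array([ 81., 179.]), np.float32(63.6), np.float64(0.058), array([170., 334.]))]
252 298
```

View pics/v9.png

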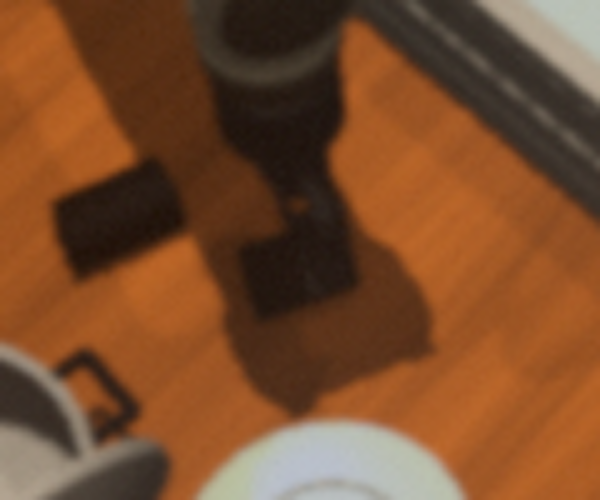

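```bash
python3 -m jog '[[0,0,-0.3,-0.4,0,0,0],[0,0,-0.3,-0.8,0,0,0],[0,0,-0.3,-0.8,0,0,0]]' 40; python3 -m jog '[[0,0,0,-0.2,0,0,0],[0,0,0,-0.4,0,0,0],[0,0,0,-0.4,0,0,0]]';python3 -m jog '[[0.4,0,0,0,0,0,0],[0.7,0,0,0,0,0,0],[0.7,0,0,0,0,0,0],[0.7,0,0,0,0,0,0],[0.7,0,0,0,0,0,0]]'
```

```text
time: 12.7
ee_pos: [0.5577, -0.2467, 0.0009]
tcp_rot: [-90.0, -0.1, 152.5]
wrist_force: [-0.8, -0.0, -0.0]
opening: 0.0855
time: 13.0
ee_pos: [0.5577, -0.2463, -0.0089]
tcp_rot: [-90.0, -0.1, 152.5]
wrist_force: [-0.5, -0.1, -0.8]
opening: 0.0855
time: 13.5
ee_pos: [0.5584, -0.2467, -0.0076]
tcp_rot: [-90.0, 0.1, 152.5]
wrist_force: [0.4, -0.9, 2.9]
opening: 0.0427
```

```bash
python3 -m jog '[[0.7,0,0,1.5,0,0,0],[0.7,0,0,3,0,0,0],[0.7,0,0,5,0,0,0],[0.7,0,0,6.36,0,0,0],[0.7,0,0,6.36,0,0,0]]'; python3 -m jog '[[0.7,-0.42,1.88,0,0,0,0.8],[0.7,-0.85,3.75,0,0,0,1.6],[0.7,-1.27,5.63,0,0,0,2.4],[0.7,-1.7,7.5,0,0,0,3.2],[0.7,-2.12,9.38,0,0,0,4.04]]';python3 -m jog '[[0.7,0,0,0,0,0,0],[0.7,0,0,0,0,0,0]]'
```

```text
time: 14.0
ee_pos: [0.5599, -0.2473, 0.1566]
tcp_rot: [-90.0, 0.5, 152.5]
wrist_force: [-0.1, -0.4, 0.7]
opening: 0.0428
time: 14.5
ee_pos: [0.5039, -0.0104, 0.1498]
tcp_rot: [-90.0, -0.1, 172.8]
wrist_force: [1.1, 0.6, -0.3]
opening: 0.0426
time: 14.7
ee_pos: [0.5047, -0.0111, 0.1502]
tcp_rot: [-90.0, -0.0, 172.8]
wrist_force: [-0.2, -0.4, -0.3]
opening: 0.0432
```

```bash
python3 -m jog '[[0.7,0,0,-1.5,0,0,0],[0.7,0,0,-3,0,0,0],[0.7,0,0,-3.8,0,0,0],[0.7,0,0,-3.8,0,0,0]]'; python3 -m jog '[[0.35,0,0,0,0,0,0],[0.3,0,0,0,0,0,0],[0.3,0,0,0,0,0,0],[0.3,0,0,1.5,0,0,0],[0.3,0,0,3.8,0,0,0]]'; python3 -m jog '[[0.1,-0.5,-2,0.3,0,0,-0.7],[0,-1,-4,0.3,0,0,-1.4],[0,-1.5,-6,0.3,0,0,-2.1],[0,-2,-8,0,0,0,-3.16],[0,-2.64,-10,0,0,0,-3.16]]'; python3 -m jog '[[0,0,-1,-1,0,0,0],[0,0,-1,-2,0,0,0],[0,0,-1,-3,0,0,0],[0,0,-1,-3,0,0,0]]'; python3 - <<'E'
from h import *
im2,d2,W2=snap("scene","s7"); print([l for l in lumps("scene",im2,W2) if l[0][0]>300])
im,d,W=snap("top","t7"); print([l for l in lumps("top",im,W) if l[0][0]>300]); o=bot.get_obs();print(o["ee_pos"],o["tcp_rot"])
cv2.imwrite("pics/v10.png",np.hstack([cv2.resize(im[170:330,240:400,::-1],(400,400)),cv2.resize(im2[180:330,180:380,::-1],(400,400))]))
E
```

```text
time: 15.1
ee_pos: [0.503, -0.0133, 0.0522]
tcp_rot: [-90.0, -0.3, 172.6]
wrist_force: [0.7, -0.3, -0.8]
opening: 0.0429
time: 15.6
ee_pos: [0.5039, -0.012, 0.1432]
tcp_rot: [-90.0, -0.2, 172.7]
wrist_force: [2.2, -0.3, 0.7]
opening: 0.06
time: 16.1
ee_pos: [0.4415, -0.2548, 0.1442]
tcp_rot: [-90.0, 0.1, 156.7]
wrist_force: [1.2, 0.7, -0.6]
opening: 0.0856
time: 16.5
ee_pos: [0.4405, -0.2774, 0.0662]
tcp_rot: [-90.0, -0.2, 156.9]
wrist_force: [-1.0, 0.5, 1.1]
opening: 0.0852
[(array([432., 400.]), array([40., 80.]), np.float32(-23.0), np.float64(0.042), array([343., 169.])), (array([438., 266.]), array([42., 70.]), np.float32(60.2), np.float64(0.042), array([322., 190.])), (array([577., 390.]), array([42., 71.]), np.float32(38.3), np.float64(0.043), array([373., 187.])), (array([428., 101.]), array([ 89., 184.]), np.float32(49.8), np.float64(0.058), array([292., 213.])), (array([591., -79.]), array([ 84., 383.]), np.float32(5.0), np.float64(0.056), array([304., 276.])), (array([ 439., -287.]), array([51., 80.]), np.float32(67.0), np.float64(0.044), array([214., 291.])), (array([ 467., -487.]), array([ 80., 178.]), np.float32(62.6), np.float64(0.058), array([170., 334.]))]
[(array([572., 393.]), array([41., 76.]), np.float32(46.0), np.float64(0.041), array([183., 242.])), (array([ 522., -558.]), array([ 95., 182.]), np.float32(4.5), np.float64(0.057), array([544., 262.])), (array([506., -14.]), array([42., 68.]), np.float32(82.5), np.float64(0.047), array([333., 268.])), (array([431., 403.]), array([41., 73.]), np.float32(-27.3), np.float64(0.038), array([178., 295.])), (array([434., 271.]), array([46., 70.]), np.float32(62.7), np.float64(0.038), array([227., 294.])), (array([ 445., -267.]), array([40., 46.]), np.float32(-21.7), np.float64(0.043), array([426., 292.]))]
[ 0.44210639 -0.27793763  0.069651  ] [-8.99901621e+01  3.59774792e-02  1.56905584e+02]
```

View pics/v10.png

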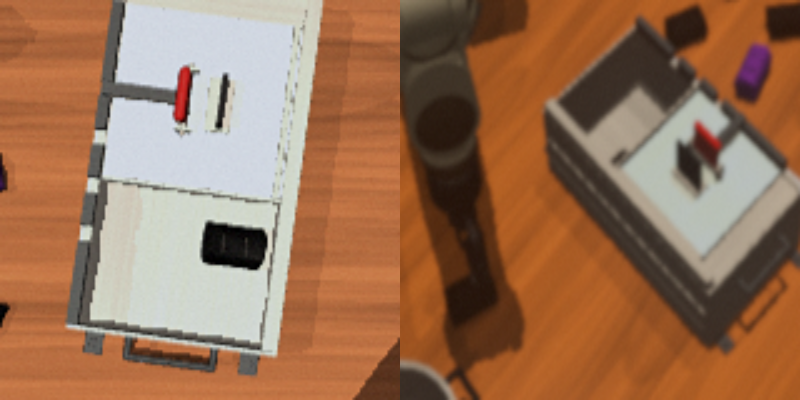

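```bash
python3 -m jog '[[0,-0.08,-0.4,-1,0,0,0],[0,-0.08,-0.4,-2,0,0,0],[0,-0.08,-0.4,-2.8,0,0,0],[0,-0.08,-0.4,-3.3,0,0,0],[0,-0.08,-0.4,-3.3,0,0,0]]' 40; python3 -m jog '[[0.4,0,0,0,0,0,0],[0.7,0,0,0,0,0,0],[0.7,0,0,0,0,0,0],[0.7,0,0,0,0,0,0],[0.7,0,0,0,0,0,0]]'; python3 -m jog '[[0.7,0,0,1.5,0,0,0],[0.7,0,0,3,0,0,0],[0.7,0,0,5,0,0,0],[0.7,0,0,6.4,0,0,0],[0.7,0,0,6.4,0,0,0]]'
```

```text
time: 17.1
ee_pos: [0.4399, -0.2876, -0.0141]
tcp_rot: [-90.0, -0.0, 156.9]
wrist_force: [0.6, 0.3, -0.0]
opening: 0.0853
time: 17.6
ee_pos: [0.4407, -0.2883, -0.0125]
tcp_rot: [-90.0, 0.1, 156.9]
wrist_force: [-0.7, 0.6, 6.3]
opening: 0.0447
time: 18.1
ee_pos: [0.4418, -0.2891, 0.152]
tcp_rot: [-89.9, 0.5, 156.9]
wrist_force: [0.1, -0.6, -0.9]
opening: 0.0451
```

```bash
python3 -m jog '[[0.7,0.1,1.9,0,0,0,0.7],[0.7,0.2,3.8,0,0,0,1.4],[0.7,0.3,5.7,0,0,0,2.1],[0.7,0.4,7.6,0,0,0,2.8],[0.7,0.45,9.5,0,0,0,3.16]]'; python3 -m jog '[[0.7,0,1.82,0,0,0,0],[0.7,0,1.82,-0.5,0,0,0],[0.7,0,1.82,-2,0,0,0],[0.7,0,1.82,-3.8,0,0,0],[0.7,0,1.82,-3.8,0,0,0]]'; python3 -m jog '[[0.35,0,0,0,0,0,0],[0.3,0,0,0,0,0,0],[0.3,0,0,0,0,0,0],[0.3,0,0,1.5,0,0,0],[0.3,0,0,3.8,0,0,0]]'
```

```text
time: 18.6
ee_pos: [0.4508, -0.0486, 0.1456]
tcp_rot: [-90.0, 0.0, 172.8]
wrist_force: [0.7, 0.1, -0.5]
opening: 0.0448
time: 19.1
ee_pos: [0.447, -0.0051, 0.0451]
tcp_rot: [-89.9, -0.6, 172.7]
wrist_force: [-0.8, 0.1, -1.5]
opening: 0.0448
time: 19.6
ee_pos: [0.4503, -0.005, 0.1392]
tcp_rot: [-90.0, -0.1, 172.7]
wrist_force: [0.9, -0.3, 0.4]
opening: 0.0603
```

```bash
python3 -m jog '[[0.2,-0.1,1.9,0.4,0,0,-0.8],[0,-0.2,3.8,0.4,0,0,-1.6],[0,-0.3,5.7,0.4,0,0,-2.4],[0,-0.5,7.6,0.2,0,0,-3.2],[0,-0.64,9.5,0,0,0,-4]]'; python3 -m jog '[[0,0,1.46,-1,0,0,0],[0,0,1.46,-2,0,0,0],[0,0,1.46,-3,0,0,0],[0,0,1.46,-3,0,0,0]]'; cat > look.py <<'E'
from h import *
for n in("top","scene"):
    im,d=bot.camera(n); W=cloud(n,d); cv2.imwrite(f"pics/{n}_{bot.get_obs()['time']:.1f}.png",im[:,:,::-1])
    print(n); [print("  ",*l) for l in lumps(n,im,W) if l[0][0]>300 and l[0][1]>-400 and l[1][1]<120]
o=bot.get_obs();print(o["ee_pos"].round(4),o["tcp_rot"].round(1),o["wrist_force"].round(1))
E
python3 look.py
```

```text
time: 20.1
ee_pos: [0.4354, 0.2349, 0.1405]
tcp_rot: [-90.2, 0.1, 152.5]
wrist_force: [1.3, -0.5, -0.3]
opening: 0.0858
time: 20.5
ee_pos: [0.4341, 0.2688, 0.0617]
tcp_rot: [-89.8, -0.1, 152.7]
wrist_force: [-0.5, 0.2, 1.4]
opening: 0.0852
top
   [572. 393.] [41. 75.] 45.6 0.041 [183. 242.]
   [506. -14.] [43. 68.] 82.7 0.047 [333. 268.]
   [452.  -5.] [45. 80.] 82.9 0.047 [330. 288.]
scene
   [432. 398.] [37. 81.] -22.8 0.043 [343. 169.]
   [435. 267.] [50. 69.] 60.6 0.042 [322. 190.]
   [580. 387.] [44. 70.] 49.1 0.044 [373. 187.]
[0.4356 0.2693 0.065 ] [-90.1   0.  152.7] [-0.3  0.2  0.2]
```

C and the others are unmoved. I'll grasp C and take it to P3 (0.464, 0.094).

```bash
python3 -m jog '[[0,0,0,-1,0,0,0],[0,0,0,-2,0,0,0],[0,0,0,-2.8,0,0,0],[0,0,0,-3.08,0,0,0],[0,0,0,-3.08,0,0,0]]' 40; python3 -m jog '[[0.4,0,0,0,0,0,0],[0.7,0,0,0,0,0,0],[0.7,0,0,0,0,0,0],[0.7,0,0,0,0,0,0],[0.7,0,0,0,0,0,0]]'; python3 -m jog '[[0.7,0,0,1.5,0,0,0],[0.7,0,0,3,0,0,0],[0.7,0,0,5,0,0,0],[0.7,0,0,6.4,0,0,0],[0.7,0,0,6.4,0,0,0]]'; python3 -m jog '[[0.7,0.2,-1.5,0,0,0,0.8],[0.7,0.5,-3,0,0,0,1.6],[0.7,0.8,-4.5,0,0,0,2.4],[0.7,1.13,-6,0,0,0,3.2],[0.7,1.13,-7,0,0,0,4]]'
```

```text
time: 21.1
ee_pos: [0.4357, 0.2691, -0.0125]
tcp_rot: [-90.0, 0.0, 152.7]
wrist_force: [-0.3, 0.6, 0.5]
opening: 0.0853
time: 21.6
ee_pos: [0.4359, 0.2696, -0.0121]
tcp_rot: [-90.1, 0.1, 152.7]
wrist_force: [-0.4, -1.4, 6.3]
opening: 0.0446
time: 22.1
ee_pos: [0.4371, 0.2704, 0.1524]
tcp_rot: [-90.4, 0.3, 152.7]
wrist_force: [-0.5, 0.3, -1.4]
opening: 0.0452
time: 22.6
ee_pos: [0.4636, 0.0921, 0.1459]
tcp_rot: [-90.0, -0.0, 172.8]
wrist_force: [-0.2, 0.5, 0.1]
opening: 0.0447
```

```bash
python3 -m jog '[[0.7,0,0,-1.5,0,0,0],[0.7,0,0,-3,0,0,0],[0.7,0,0,-3.8,0,0,0],[0.7,0,0,-3.8,0,0,0]]'; python3 -m jog '[[0.35,0,0,0,0,0,0],[0.3,0,0,0,0,0,0],[0.3,0,0,0,0,0,0],[0.3,0,0,1.5,0,0,0],[0.3,0,0,4,0,0,0]]';  python3 -m jog '[[0.2,0,1.5,0,0,0,1.7],[0,-0.3,3,0,0,0,3.4],[0,-0.5,4.5,0,0,0,5.1],[0,-1,6,0,0,0,6.8],[0,-1.3,7.5,0,0,0,8.5]]'; python3 -m jog '[[0,0,1.6,0,0,0,1.7],[0,0,3.2,0,0,0,3.4],[0,0,4.78,-1,0,0,5.1],[0,0,4.78,-2,0,0,6.06],[0,0,4.78,-3,0,0,6.06]]'; python3 -m jog '[[0,0,0,0,0,0,0],[0,0,0,0,0,0,0]]'; python3 look.py
```

```text
time: 23.0
ee_pos: [0.4612, 0.0936, 0.0482]
tcp_rot: [-89.9, -0.3, 172.7]
wrist_force: [-1.2, -0.3, 0.2]
opening: 0.0449
time: 23.5
ee_pos: [0.4622, 0.094, 0.1389]
tcp_rot: [-89.9, -0.2, 172.7]
wrist_force: [1.6, 0.9, 0.3]
opening: 0.0598
time: 24.0
ee_pos: [0.4305, 0.2834, 0.1402]
tcp_rot: [-90.0, 0.1, -144.4]
wrist_force: [0.4, 0.2, -0.2]
opening: 0.0855
time: 24.5
ee_pos: [0.4308, 0.4028, 0.0636]
tcp_rot: [-90.0, 0.1, -114.2]
wrist_force: [0.0, 0.4, -0.0]
opening: 0.0853
time: 24.7
ee_pos: [0.4311, 0.4012, 0.0651]
tcp_rot: [-90.0, 0.0, -114.5]
wrist_force: [-0.7, 0.1, -0.2]
opening: 0.0855
top
   [572. 393.] [41. 75.] 46.1 0.041 [183. 242.]
   [506. -14.] [42. 68.] 82.9 0.046 [333. 268.]
   [463.  94.] [44. 69.] 82.4 0.043 [293. 284.]
   [452.  -5.] [45. 80.] 82.7 0.047 [330. 288.]
   [449. 394.] [33. 42.] 61.2 0.038 [182. 288.]
scene
   [434. 400.] [41. 76.] -24.0 0.04 [343. 169.]
   [578. 387.] [46. 72.] 42.0 0.043 [373. 187.]
[0.4317 0.4016 0.0662] [ -89.9    0.2 -114.5] [ 0.1 -0.9  0.2]
```

```bash
python3 -m jog '[[0,0,0,-1,0,0,0],[0,0,0,-2,0,0,0],[0,0,0,-2.8,0,0,0],[0,0,0,-3.08,0,0,0],[0,0,0,-3.08,0,0,0]]' 40; python3 -m jog '[[0.4,0,0,0,0,0,0],[0.7,0,0,0,0,0,0],[0.7,0,0,0,0,0,0],[0.7,0,0,0,0,0,0],[0.7,0,0,0,0,0,0]]'; python3 -m jog '[[0.7,0,0,1.5,0,0,0],[0.7,0,0,3,0,0,0],[0.7,0,0,5,0,0,0],[0.7,0,0,6.4,0,0,0],[0.7,0,0,6.4,0,0,0]]'; python3 -m jog '[[0.7,0.5,-1.5,0,0,0,-1.7],[0.7,1,-3,0,0,0,-3.4],[0.7,1.5,-4.5,0,0,0,-5.1],[0.7,2,-6,0,0,0,-6.8],[0.7,2.5,-7.5,0,0,0,-8.5]]';  python3 -m jog '[[0.7,0.5,-1.5,0,0,0,-1.7],[0.7,0.94,-3,0,0,0,-3.4],[0.7,0.94,-4.5,0,0,0,-5.1],[0.7,0.94,-5.06,0,0,0,-6.06],[0.7,0.94,-5.06,0,0,0,-6.06]]'
```

```text
time: 25.3
ee_pos: [0.4311, 0.4011, -0.0125]
tcp_rot: [-90.0, 0.0, -114.5]
wrist_force: [0.8, -0.3, -0.1]
opening: 0.0856
time: 25.8
ee_pos: [0.4315, 0.4017, -0.0117]
tcp_rot: [-90.0, 0.1, -114.5]
wrist_force: [-0.1, -0.8, 5.6]
opening: 0.0387
time: 26.3
ee_pos: [0.4325, 0.4027, 0.1533]
tcp_rot: [-89.8, 0.5, -114.5]
wrist_force: [0.1, -0.0, -0.6]
opening: 0.0388
time: 26.8
ee_pos: [0.4934, 0.2121, 0.1463]
tcp_rot: [-90.0, -0.0, -157.3]
wrist_force: [1.0, 0.6, -0.0]
opening: 0.0391
time: 27.3
ee_pos: [0.5167, 0.0853, 0.1464]
tcp_rot: [-90.0, -0.0, 172.4]
wrist_force: [0.4, 0.5, -0.2]
opening: 0.0389
```

```bash
python3 -m jog '[[0.7,0,0,-1.5,0,0,0],[0.7,0,0,-3,0,0,0],[0.7,0,0,-3.8,0,0,0],[0.7,0,0,-3.8,0,0,0]]'; python3 -m jog '[[0.35,0,0,0,0,0,0],[0.3,0,0,0,0,0,0],[0.3,0,0,0,0,0,0],[0.3,0,0,1.5,0,0,0],[0.3,0,0,4,0,0,0]]';  python3 -m jog '[[0.2,0,1.5,0,0,0,-1.5],[0,0.5,3,0,0,0,-3],[0,1,4.5,0,0,0,-4.5],[0,1.5,6,0,0,0,-6],[0,2,7.5,0,0,0,-7.48]]'; python3 -m jog '[[0,0.1,1.6,0,0,0,0],[0,0.2,3.2,0,0,0,0],[0,0.3,4.66,-1,0,0,0],[0,0.3,4.66,-2,0,0,0],[0,0.3,4.66,-3,0,0,0]]'; python3 -m jog '[[0,0,0,0,0,0,0],[0,0,0,0,0,0,0]]'; python3 look.py
```

```text
time: 27.7
ee_pos: [0.5146, 0.0876, 0.0485]
tcp_rot: [-89.9, -0.3, 172.9]
wrist_force: [-1.3, 1.0, -0.2]
opening: 0.0389
time: 28.2
ee_pos: [0.5157, 0.087, 0.1393]
tcp_rot: [-89.9, -0.2, 172.7]
wrist_force: [1.0, -1.3, 1.0]
opening: 0.0601
time: 28.7
ee_pos: [0.5676, 0.2765, 0.1407]
tcp_rot: [-90.1, 0.0, 135.0]
wrist_force: [0.1, -0.1, -0.2]
opening: 0.0857
time: 29.2
ee_pos: [0.5744, 0.3929, 0.064]
tcp_rot: [-90.1, 0.0, 135.4]
wrist_force: [0.3, -0.4, -0.4]
opening: 0.0854
time: 29.4
ee_pos: [0.5745, 0.3911, 0.0656]
tcp_rot: [-90.0, 0.0, 135.3]
wrist_force: [0.4, -1.0, 1.4]
opening: 0.0857
top
   [580. 276.] [42. 77.] -78.7 0.04 [223. 242.]
   [564. 385.] [41. 50.] 47.1 0.041 [187. 246.]
   [516.  88.] [38. 74.] 83.3 0.044 [295. 264.]
   [506. -14.] [42. 68.] 83.1 0.047 [333. 268.]
   [463.  95.] [44. 69.] 82.3 0.043 [293. 284.]
   [451.  -5.] [45. 80.] 82.6 0.046 [330. 288.]
scene
   [576. 389.] [45. 71.] 45.8 0.044 [373. 187.]
[0.5753 0.3915 0.067 ] [-90.2   0.  135.3] [-0.6  0.5  0.4]
```

```bash
python3 -m jog '[[0,0,0,-1,0,0,0],[0,0,0,-2,0,0,0],[0,0,0,-2.8,0,0,0],[0,0,0,-3.08,0,0,0],[0,0,0,-3.08,0,0,0]]' 40; python3 -m jog '[[0.4,0,0,0,0,0,0],[0.7,0,0,0,0,0,0],[0.7,0,0,0,0,0,0],[0.7,0,0,0,0,0,0],[0.7,0,0,0,0,0,0]]'; python3 -m jog '[[0.7,0,0,1.5,0,0,0],[0.7,0,0,3,0,0,0],[0.7,0,0,5,0,0,0],[0.7,0,0,6.4,0,0,0],[0.7,0,0,6.4,0,0,0]]'; python3 -m jog '[[0.7,-0.5,-1.5,0,0,0,1],[0.7,-1,-3,0,0,0,2],[0.7,-1.5,-4.5,0,0,0,3],[0.7,-2,-6,0,0,0,4],[0.7,-2.5,-7.5,0,0,0,5]]';  python3 -m jog '[[0.7,-0.5,-1.5,0,0,0,1],[0.7,-1.12,-3,0,0,0,2],[0.7,-1.12,-4.5,0,0,0,2.48],[0.7,-1.12,-6.5,0,0,0,2.48],[0.7,-1.12,-6.5,0,0,0,2.48]]'
```

```text
time: 30.0
ee_pos: [0.5746, 0.391, -0.012]
tcp_rot: [-90.0, 0.0, 135.3]
wrist_force: [-0.6, -0.0, -0.1]
opening: 0.0852
time: 30.5
ee_pos: [0.5751, 0.3916, -0.011]
tcp_rot: [-90.1, 0.0, 135.3]
wrist_force: [-0.0, 0.4, 5.4]
opening: 0.0408
time: 31.0
ee_pos: [0.5761, 0.3923, 0.1544]
tcp_rot: [-90.5, 0.1, 135.3]
wrist_force: [0.8, -0.3, -0.4]
opening: 0.0411
time: 31.5
ee_pos: [0.5109, 0.2022, 0.1468]
tcp_rot: [-90.0, -0.0, 160.5]
wrist_force: [-0.1, -0.9, 0.3]
opening: 0.0409
time: 32.0
ee_pos: [0.4834, 0.0366, 0.1473]
tcp_rot: [-89.9, 0.0, 172.4]
wrist_force: [0.1, 0.9, -0.0]
opening: 0.0407
```

```bash
python3 -m jog '[[0.7,0,0,-1.5,0,0,0],[0.7,0,0,-3,0,0,0],[0.7,0,0,-3.6,0,0,0],[0.7,0,0,-3.6,0,0,0]]'; python3 -m jog '[[0.35,0,0,0,0,0,0],[0.3,0,0,0,0,0,0],[0.3,0,0,0,0,0,0],[0.3,0,0,1.5,0,0,0],[0.3,0,0,4,0,0,0]]';  python3 -m jog '[[0.2,-0.5,-2,2,0,0,-1.7],[0,-1,-4,3,0,0,-3.4],[0,-1.5,-6,3,0,0,-5.1],[0,-2,-8,3,0,0,-6.8],[0,-2,-10,3,0,0,-8.5]]'; python3 look.py; python3 - <<'E'
import cv2,glob,os
f=max(glob.glob("pics/top_*"),key=os.path.getmtime); im=cv2.imread(f); cv2.imwrite("pics/v11.png",cv2.resize(im[150:340,100:400],None,fx=2.5,fy=2.5,interpolation=cv2.INTER_CUBIC))
E
```

```text
time: 32.4
ee_pos: [0.4823, 0.0413, 0.0554]
tcp_rot: [-90.0, -0.2, 172.7]
wrist_force: [0.1, 0.6, 0.3]
opening: 0.0408
time: 32.9
ee_pos: [0.4827, 0.0411, 0.1449]
tcp_rot: [-90.0, -0.2, 172.7]
wrist_force: [2.5, 0.7, 1.0]
opening: 0.0601
time: 33.4
ee_pos: [0.4358, -0.1829, 0.2216]
tcp_rot: [-90.1, 0.2, 129.9]
wrist_force: [2.7, -1.3, 0.2]
opening: 0.0854
top
   [516.  88.] [38. 74.] 83.5 0.043 [294. 263.]
   [506. -14.] [43. 68.] 82.6 0.047 [334. 268.]
   [464.  95.] [46. 69.] 82.4 0.044 [292. 284.]
   [451.  -5.] [44. 81.] 83.3 0.047 [331. 289.]
scene
[ 0.4356 -0.186   0.2204] [-9.000e+01  1.000e-01  1.296e+02] [-0.2  0.7 -0.5]
```

View pics/v11.png

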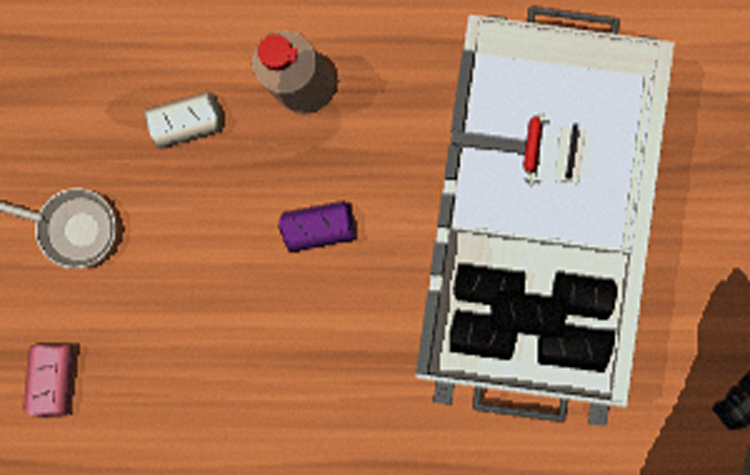

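```bash
python3 -m jog '[[0,1.7,1.6,0,0,0,-1.7],[0,3.4,3.2,0,0,0,-3.4],[0,5.1,4.8,0,0,0,-5.1],[0,6.8,6.4,0,0,0,-6.8],[0,8,8.2,0,0,0,-8.5]]' 35; python3 -m jog '[[0,0.74,0,0,0,0,-0.86],[0,0.74,0,0,0,0,-0.86],[0,0.74,0,0,0,0,-0.86]]'
```

```text
time: 34.0
ee_pos: [0.6088, -0.0097, 0.22]
tcp_rot: [-90.1, 0.0, 88.5]
wrist_force: [0.9, -0.4, 0.2]
opening: 0.0853
time: 34.3
ee_pos: [0.6256, -0.0113, 0.2195]
tcp_rot: [-90.0, 0.0, 84.7]
wrist_force: [-0.1, 0.3, 0.8]
opening: 0.0855
```

```bash
python3 -m jog '[[0,1.14,1.22,0,0,0,-0.38],[0,1.14,1.22,0,0,0,-0.38],[0,1.14,1.22,0,0,0,-0.38]]'; python3 -m jog '[[0,0,0,-1,0,0,0],[0,0,0,-2,0,0,0],[0,0,0,-3,0,0,0],[0,0,0,-3.6,0,0,0],[0,0,0,-4.1,0,0,0]]' 35; python3 -m jog '[[0.3,0,0,0,0,0,0],[0.6,0,0,0,0,0,0],[0.75,0,0,0,0,0,0],[0.75,0,0,0,0,0,0],[0.75,0,0,0,0,0,0]]'; python3 -m jog '[[0.75,0,0,0,0,0,0],[0.75,0,0,0,0,0,0]]'
```

```text
time: 34.6
ee_pos: [0.6537, 0.0186, 0.2197]
tcp_rot: [-90.0, 0.0, 82.7]
wrist_force: [-0.2, -1.8, 0.5]
opening: 0.0854
time: 35.1
ee_pos: [0.6532, 0.0177, 0.117]
tcp_rot: [-90.0, 0.0, 82.6]
wrist_force: [0.3, -0.2, 1.2]
opening: 0.0855
time: 35.6
ee_pos: [0.6553, 0.0187, 0.1203]
tcp_rot: [-90.3, -0.0, 82.6]
wrist_force: [-1.8, -0.7, 8.7]
opening: 0.0372
time: 35.8
ee_pos: [0.6553, 0.0187, 0.1203]
tcp_rot: [-90.3, -0.0, 82.6]
wrist_force: [-1.7, -0.2, 9.8]
opening: 0.0373
```

Lever squeezed (37.3 mm). I'll slide it shut in two strokes, checking between them.

```bash
python3 -m jog '[[0.75,-0.6,0.08,0,0,0,0],[0.75,-1.2,0.15,0,0,0,0],[0.75,-1.8,0.23,0,0,0,0],[0.75,-2.4,0.31,0,0,0,0],[0.75,-3,0.38,0,0,0,0]]'; python3 -m jog '[[0.75,-0.6,0.08,0,0,0,0],[0.75,-1.2,0.15,0,0,0,0],[0.75,-1.8,0.23,0,0,0,0],[0.75,-2.4,0.31,0,0,0,0],[0.75,-2.9,0.37,0,0,0,0]]'; python3 -m jog '[[0.75,-0.1,0.01,0,0,0,0],[0.75,-0.1,0.01,0,0,0,0]]'
```

```text
time: 36.3
ee_pos: [0.5807, 0.0284, 0.1203]
tcp_rot: [-90.4, -0.1, 82.6]
wrist_force: [3.0, 0.6, 9.4]
opening: 0.0373
time: 36.8
ee_pos: [0.5081, 0.0378, 0.1202]
tcp_rot: [-90.4, -0.1, 82.7]
wrist_force: [3.1, -0.0, 8.8]
opening: 0.0375
time: 37.0
ee_pos: [0.5068, 0.038, 0.1203]
tcp_rot: [-90.5, -0.1, 82.7]
wrist_force: [5.5, -0.9, 7.6]
opening: 0.0375
```

```bash
python3 -m jog '[[0.75,-0.1,0.01,0,0,0,0],[0.75,-0.2,0.02,0,0,0,0],[0.75,-0.2,0.02,0,0,0,0]]'; python3 -m jog '[[0.75,0.15,-0.02,0,0,0,0],[0.4,0.15,-0.02,0,0,0,0],[0.2,0.15,-0.02,0,0,0,0],[0,0.15,-0.02,0,0,0,0],[0,0.15,-0.02,0,0,0,0]]'; python3 -m jog '[[0,0,0,0.7,0,0,0],[0,0,0,2,0,0,0],[0,0,0,3.5,0,0,0],[0,0,0,4.4,0,0,0],[0,0,0,4.4,0,0,0]]'; python3 -m jog '[[0,-1,-2,0,0,0,0],[0,-2,-4,0,0,0,0],[0,-3,-6,0,0,0,0],[0,-3,-8,0,0,0,0],[0,-3,-8,0,0,0,0]]'; python3 - <<'E'
from h import *
im,d,W=snap("top","t9"); im2,d2,W2=snap("scene","s9")
R=(im[...,0]>im[...,1].astype(int)+60)&(W[...,2]>0.13)&(np.abs(W[...,1]-.03)<.1)
Q=W[R]; print("red",len(Q),Q.mean(0),cv2.minAreaRect((Q[:,:2]*1000).astype(np.float32)))
for l in ["plate","bottle","kadchi"]:
    for r in bot.regions_of("scene" if 0 else "top",l)[:1]: print(l,r["conf"],np.nanmedian(W[r["pixels"]],0).round(3))
for o in lumps("top",im,W): print(*o)
for x in bot.regions_of("top","lump1"): print(round(x["conf"],2),np.round(x["point"]),im[x["pixels"]].mean(0).round())
a=cv2.resize(im[170:330,235:400,::-1],(400,400),interpolation=cv2.INTER_CUBIC); b=cv2.resize(im2[:,60:540,::-1],(400,400),interpolation=cv2.INTER_AREA)
cv2.imwrite("pics/v12.png",np.hstack([a,b]))
E
```

```text
time: 37.3
ee_pos: [0.5064, 0.038, 0.1205]
tcp_rot: [-90.9, -0.1, 82.6]
wrist_force: [29.1, -3.0, -3.3]
opening: 0.0377
time: 37.8
ee_pos: [0.5033, 0.0377, 0.1177]
tcp_rot: [-90.1, 0.0, 82.6]
wrist_force: [0.8, -0.3, 0.4]
opening: 0.0851
time: 38.3
ee_pos: [0.5041, 0.0378, 0.2308]
tcp_rot: [-90.3, -0.1, 82.6]
wrist_force: [0.5, 0.3, 0.9]
opening: 0.0855
time: 38.8
ee_pos: [0.4266, -0.1654, 0.2265]
tcp_rot: [-90.0, 0.1, 82.5]
wrist_force: [0.8, 1.0, 0.1]
opening: 0.0856
red 99 [0.50369969 0.06123631 0.16368209] ((503.9637145996094, 61.27131652832031), (11.176170349121094, 52.47716522216797), 82.61370086669922)
plate 0.65 [ 0.699 -0.381  0.009]
bottle 0.59 [0.728 0.286 0.14 ]
kadchi 0.88 [0.589 0.557 0.011]
[ 522. -559.] [ 97. 182.] 4.8 0.059 [544. 262.]
[73. -1.] [19. 90.] 89.6 0.056 [327. 433.]
0.95 [301. 118.] [158.  93. 105.]
0.82 [194. 172.] [171. 170. 160.]
0.63 [242. 226.] [88. 38. 99.]
```

View pics/v12.png

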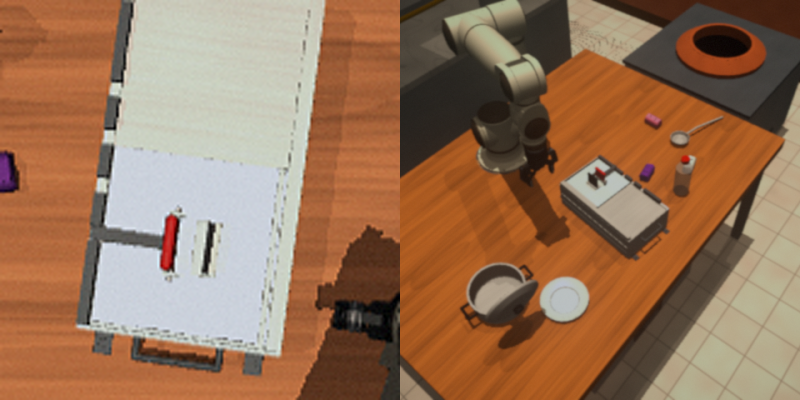

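```bash
python3 -m jog '[[0,0,0,0,0,0,0],[0,0,0,0,0,0,0]]'; python3 -c "
from workcell import bot
print(bot.job_done())"
```

```text
time: 39.3
ee_pos: [0.4282, -0.1613, 0.2268]
tcp_rot: [-90.0, -0.0, 82.7]
wrist_force: [-0.7, 0.3, 0.9]
opening: 0.0858
the job is handed in; nothing more can be done
None
```

I opened the cover, latched it in the fully open notch and put all five black lumps in the box. I then slid the cover shut, let it latch, and handed in at about 39 s. The hand-in gives no verdict, so what follows rests on my own checks. I used 12 of the 16 pictures allowed.

**What the last checks showed**
- **Opening:** the cover moved about 100 mm to its end stop. The lever was back in its released position afterwards.
- **Lumps:** the top picture before closing showed all five in the mouth, four on the floor and one on top in the middle. I left the pink, purple and white look-alikes alone. In the last top picture I found no black lump on the board, though the arm still hides the strip beside the base. Only the shadow behind the casserole and the arm base matched as dark patches.
- **Shutting:** the cover travelled 149.7 mm to its stop, where the wrist force rose to 29 N. After release, the lever bar was 22.4 mm from the box's centre line, the same as when it was latched at the start. Three notches showed empty, and the lever's arm covered the fourth.
- **Bystanders:** the plate, bottle and kadchi were within about 2 mm of where they started. The casserole lid was still standing open, and the robot was clear of everything.

**What failed or disagreed**
- **First squeeze:** it closed on nothing, because the fingertips turned out to be about 27 mm higher than the reported tool position. I measured this with the camera and lowered every later grasp to match.
- **Forces while closing:** closing the fingers added 5–9 N vertically at the wrist on the handle and on four of the lumps (3 N on the first). This was well under the limits.

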